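Spray-fix the smears, then lift the slide tray out to drain

ROBOT

A 6-joint arm with a two-finger parallel gripper is mounted at the origin on a cart in front of the work surface, level with it; the furniture and walls round the work are solid. World frame = base frame: x ahead of the robot, y to its left, z up, the work surface at z = 0. Lengths are in m, angles in rad, forces in N, time in s.
With the tool pointing down it reaches from about 0.35 to 0.85 m from the base axis. Payload 8.1 kg.
Tool frame: the origin (TCP) lies at the very end of the fingers, on their centre line; the grasp point (between the pads) lies 19 mm behind it; z points along the fingers, y is the line along which they close (so a half turn about z gives the same grasp; the last joint's range is limited). The gripper opens to 93 mm and grips with 3 to 60 N. Pads are 15 mm wide; open, the fingers measure 128 mm over their backs; the gripper's body (75 mm by 188 mm) begins 65 mm behind the grasp point.
Start: joints at [-0.085, 0.13, 1.488, -0, 1.523, -0.085], TCP at [0.6, 0, 0.219] pointing down, gripper open.
Joint ranges: [-2.96, 2.96], [-0.89, 2.26], [0.02, 2.5], [-1.34, 4.48], [0, 2.73], [-2.66, 2.66]. Speed limits (rad/s): [2.39, 2.39, 2.79, 3.14, 3.14, 3.14].

INTERFACE

Orientations are given as a rotation vector (axis times angle).
In Python, from plant import monitor, eyes, ticket gives the robot as it stands.
- The arm moves only by the tool arm_command, never from a script. Its argument "deltas" is a list that holds one entry, the list of rows, each a list of 6 numbers: the shift along the world's x, y, z in cm, then the turn, a rotation vector about the world's x, y, z in degrees. In form: [[[tx, ty, tz, rx, ry, rz], ...]]. A call has 1 to 12 rows; each row shifts and turns the commanded pose from where the row before left it; what a row does not reach is not made up. A row lasts 1/12 s, in which the tool goes at most 41.7 mm and 7.16 degrees, less where a joint would pass 70% of its speed; a pose out of reach is approached as far as the arm can. A call is refused whole if a number of a shift passes 4.17 or a number of a turn 7.16, either way. A call with a gripper value outside its range is refused whole. "gripper" is the opening, from -1 (shut) to 1 (fully open), set as the call begins (left out, the last holds). The fingers move at their own pace and stop on an object; "squeeze" is the grip in N (left out, the last holds). Time passes only in rows, so rows that do not move let the fingers close. It gives the time, the measured TCP pose, the force, the opening and the grip force at its end, in the units of the state.
- monitor.read_state(): the state, without advancing time (a new reading comes with each control period).
- eyes.read_camera(name): name is "scene" or "side" or "wrist"; returns the picture (420x560x3 uint8, blue, green, red); there is no depth.
- eyes.camera_model(name): a dict with "fx", "fy", "cx", "cy" (pixels), "rvec" (rotation vector, rad) and "tvec" (3), from world to camera coordinates, as OpenCV has them. Camera axes: x right, y down, z forward; pixel columns grow to the right and rows downward; lengths in m; the calibration is good to about 2 mm. A picture is of the moment at which its call begins: read the wrist's pose just before it. camera_model takes no time and is no camera call; for the wrist camera it gives the pose at the moment of the call.
- ticket.close_job(): hands the job in; it is judged then, once.
The state is a dict: "t": time; "q": joint angles; "dq": joint speeds; "joint_torque": joint torques, N m; "tool_pos": TCP position; "orientation": TCP orientation; "force": force on the tool from outside, world axes, zero at the start; "wrist_torque": the same for the moment, N m; "opening": finger opening in m; "gripper_force": force on a finger pad.
Only numpy, scipy, OpenCV 4.12 (cv2) and the standard library are available. Lean on these libraries where they do the work, as an engineer would, in place of code of your own. Each camera call takes 0.05 s, during which the arm holds its last target. There are 200 camera calls.

TASK

Fix the smears on the four slides: press the cap of the fixative sprayer all the way down and let it spring back up, while the slide tray still stands in the drip pan in front of its nozzle. Then take the tray by the grip of its bail, lift it straight up out of the pan and hold it there to drain: steady and level, about 10 cm up, over the pan, with all four slides still lying in their places and the other things on the bench left alone. Finish while holding it: do not put it down or let go.

Things in the scene. Friction and masses are not known exactly. Their poses are not given: they have to be found in the camera images.
- sprayer: white fixative bottle (49 mm diameter) with a short slanting nozzle, standing upright in an aluminium collar that is screwed to the bench by its 80 x 80 x 6 mm foot; it cannot move. Origin at the centre of the foot's underside, on the bench; its x axis points where the nozzle points, towards the tray, whose centre is about 185 mm away; z up.
- cap_top (a point): centre of the top of the sprayer's grey spray cap, the place to press; about 156 mm above the bench when the cap is up. The cap is round, 24 mm across and 18 mm high, with its nozzle reaching 31 mm from the axis; it goes straight down when pressed.
- spray_cap (a joint): travel of the spray cap in m: 0 up, 0.006 fully down against its stop. Its spring takes 2.4 N to start and 6 N fully down, and brings the cap back up when let go.
- drip_pan: shallow stainless drip pan, 104 x 154 x 20 mm, rolled rim, fixed to the bench. Origin at the centre of its underside, y along its long side, x along its short side, z up; the sprayer stands on its -x side. The tray stands on two ribs in it, 8 mm above the bench, with about 4 mm of play all round.
- slide_tray: open aluminium slide tray, 90 x 140 mm, side walls 11 mm high, about 0.22 kg (0.15 to 0.31 kg) without the slides; slots for four slides side by side along y, and a steel bail from end to end over its middle. Origin at the centre of its underside, y along its long side and along the bail, x along its short side, z up; its centre of mass lies under the middle of the bail.
- tray_grip (a point): centre of the black grip on the bail, 72 mm straight above the tray's origin; the grip is a bar 64 mm long along the tray's y axis, 12 mm wide (tray x) and 14 mm high, with flat sides. There is free air for at least 50 mm under it and round it.
- slide_1: microscope slide, glass, 76 x 26 x 1.6 mm, 10 g, lying flat in slot 1 of the tray; origin at the centre of its underside, x along its length (frosted end at -x), z up. Its place in the tray frame is x = 0, y = -48 mm, z = 6 mm, with a play of about 4 mm in x and 1.5 mm in y.
- slide_2: microscope slide, glass, 76 x 26 x 1.6 mm, 10 g, lying flat in slot 2 of the tray; origin at the centre of its underside, x along its length (frosted end at -x), z up. Its place in the tray frame is x = 0, y = -16 mm, z = 6 mm, with a play of about 4 mm in x and 1.5 mm in y.
- slide_3: microscope slide, glass, 76 x 26 x 1.6 mm, 10 g, lying flat in slot 3 of the tray; origin at the centre of its underside, x along its length (frosted end at -x), z up. Its place in the tray frame is x = 0, y = 16 mm, z = 6 mm, with a play of about 4 mm in x and 1.5 mm in y.
- slide_4: microscope slide, glass, 76 x 26 x 1.6 mm, 10 g, lying flat in slot 4 of the tray; origin at the centre of its underside, x along its length (frosted end at -x), z up. Its place in the tray frame is x = 0, y = 48 mm, z = 6 mm, with a play of about 4 mm in x and 1.5 mm in y.
- timer: bystander: small white kitchen-type timer, 25 x 64 x 62 mm, standing behind the work; origin at the centre of its underside
- tape_roll: bystander: roll of masking tape lying flat, 103 mm across, 25 mm high; origin at the centre of its underside
- forceps: bystander: steel forceps lying flat, 13 x 110 x 8 mm; origin at the centre of the underside
- swab_box: bystander: small carton, 66 x 118 x 64 mm, to the right of the work; origin at the centre of its underside
Mind the look-alikes: they are no part of the job. What is shaped like the slide_4 but black or purple is not meant.

How it is judged:
By the outcome, as a careful person would: the job done as asked, in the order asked, and still so for the second after the job is handed in, while the arm keeps its last pose, push and grip.
It also fails if it takes over 43 s, if anything falls off the work surface, if the arm or the gripper's body presses on something with over 40 N, if the wrist force passes 120 N, or if a joint passes its speed limit or range.

## Working session

There is one attempt and no reset: what is moved stays moved. The work goes in short steps, Python scripts to look and compute and a tool call to move; the robot and the scene stay as the last step left them, time stands still between calls to the robot, and variables do not carry over. Pictures are saved under pics/ and viewed, at most 10 in all, crops included, and the job is handed in when it is done.

Besides the shell and the picture viewer there is one more tool, called after "Emit:" as name([rows], argument=value, ...), one row to a line, values as JSON. arm_command: Moves the arm, as the interface text tells. Its arguments: {"type":"object","properties":{"deltas":{"type":"array"},"gripper":{"type":"number"},"squeeze":{"type":"number"}},"required":["deltas"]}

```bash
mkdir -p pics; cat > h.py <<'E'
import numpy as np, cv2
from plant import monitor, eyes, ticket
def ray(m,uv):
    R,_=cv2.Rodrigues(np.array(m["rvec"],float)); t=np.array(m["tvec"],float).ravel()
    d=R.T@np.array([(uv[0]-m["cx"])/m["fx"],(uv[1]-m["cy"])/m["fy"],1.]); return -R.T@t,d/np.linalg.norm(d)
def tri(obs):
    A=np.zeros((3,3));b=np.zeros(3);rs=[ray(m,u) for m,u in obs]
    for o,d in rs: P=np.eye(3)-np.outer(d,d);A+=P;b+=P@o
    p=np.linalg.solve(A,b); return p,[float(np.linalg.norm(np.cross(p-o,d))) for o,d in rs]
def onz(m,u,z):
    o,d=ray(m,u); return o+d*(z-o[2])/d[2]
def proj(m,p):
    return cv2.projectPoints(np.array(p,float).reshape(-1,1,3),np.array(m["rvec"],float),np.array(m["tvec"],float),np.array([[m["fx"],0,m["cx"]],[0,m["fy"],m["cy"]],[0,0,1.]]),None)[0].reshape(-1,2)
E
python3 - <<'E'
from h import *
import pickle
M={}
for n in("scene","side","wrist"):
    M[n]=eyes.camera_model(n); im=eyes.read_camera(n); cv2.imwrite(f"pics/{n}0.png",im); o,d=ray(M[n],(280,210)); print(n,o.round(3),d.round(3),M[n]["fx"])
pickle.dump(M,open("M0.pkl","wb")); s=monitor.read_state(); print(s)
E
```

```text
scene [-0.109 -0.539  0.656] [ 0.695  0.488 -0.528] 511.72988493174273
side [0.147 0.71  0.664] [ 0.426 -0.722 -0.545] 394.4917283155145
wrist [0.6   0.071 0.384] [-0.016 -0.251 -0.968] 310.8753319636778
{'t': 0.15, 'q': array([-8.54004617e-02,  1.30963889e-01,  1.48901394e+00,  3.36715731e-05,
        1.52300067e+00, -8.54158998e-02]), 'dq': array([ 0.00296759, -0.00416792, -0.00247783, -0.00055418, -0.00208965,
       -0.00051063]), 'joint_torque': array([ 8.59073725e-05, -5.60473788e+01, -4.92333663e+01,  7.68201635e-02,
        3.05504061e-02, -1.41810942e-04]), 'tool_pos': array([5.99571282e-01, 7.15087831e-05, 2.17850982e-01]), 'orientation': array([-2.22066111e+00, -2.22069177e+00,  1.36148798e-03]), 'force': array([-0.03195681,  0.31728808,  0.78524024]), 'wrist_torque': array([-0.01057773, -0.01052964, -0.03369457]), 'gripper_force': 0.0, 'opening': 0.09277373342723373}
```

View pics/scene0.png

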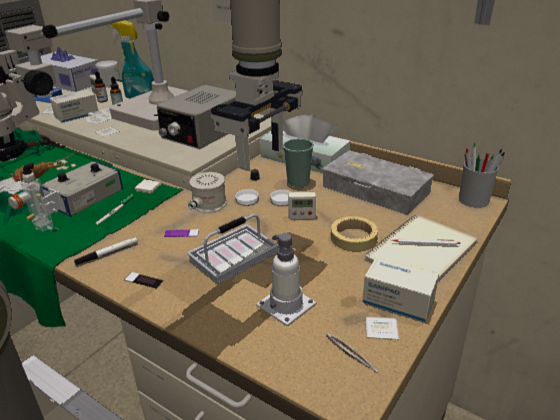

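View pics/side0.png

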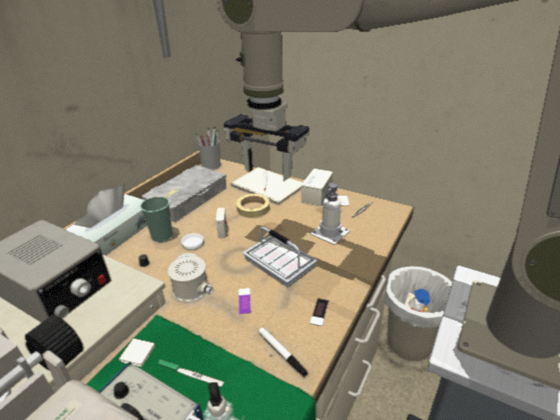

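View pics/wrist0.png

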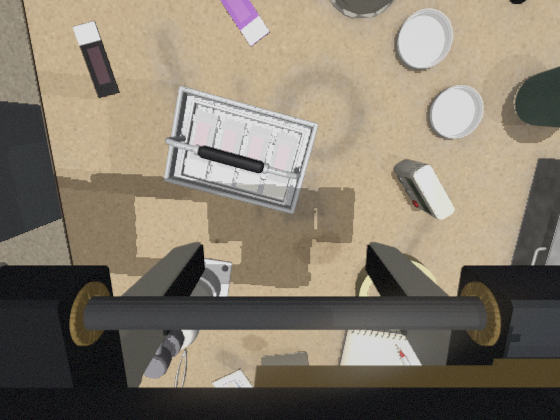

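The scene view shows the tray with its black grip at about (232,226) and the sprayer cap at about (285,240). In the side view they are at (277,237) and (333,190), and in the wrist view the grip is at (231,159). The look-alike slides lie loose on the bench: purple at scene (181,233) and black at (144,280). The clear slides inside the tray fit the description. I'll confirm with enlarged crops.

```bash
python3 - <<'E'
import cv2,numpy as np
a=cv2.imread("pics/scene0.png")[200:330,185:318]; b=cv2.imread("pics/side0.png")[170:300,240:373]; 
f=lambda x:cv2.resize(x,(399,390),interpolation=cv2.INTER_CUBIC)
cv2.imwrite("pics/crop1.png",np.hstack([f(a),f(b)]))
E
```

```text
(no output)
```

View pics/crop1.png

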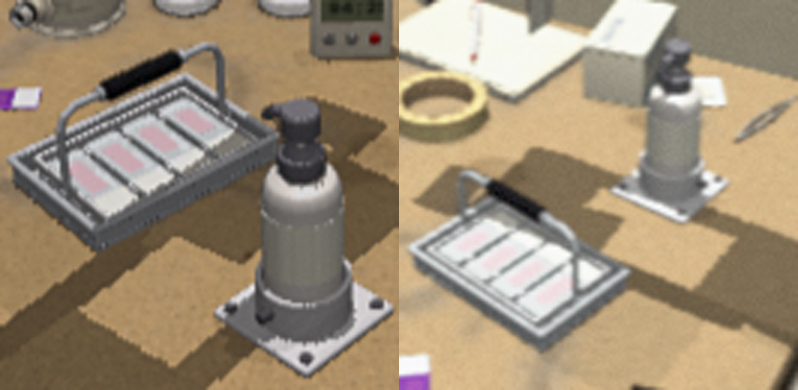

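```bash
python3 - <<'E'
from h import *
import pickle
M=pickle.load(open("M0.pkl","rb")); S,D,W=M["scene"],M["side"],M["wrist"]
sc=lambda u,v:(185+u/3-.3,200+v/3-.3); sd=lambda u,v:(240+(u-399)/3-.3,170+v/3-.3)
p=lambda n,o:print(n,*[np.round(x,4) for x in tri(o)])
p("cap",[(S,sc(300,107)),(D,sd(680,45))])
p("grip",[(S,sc(143,74)),(D,sd(516,200)),(W,(231,159))])
p("g1",[(S,sc(180,56)),(D,sd(490,186)),(W,(264,167))])
p("g2",[(S,sc(106,92)),(D,sd(543,216)),(W,(198,152))])
for u in [(217,312),(307,375),(395,303)]: print("foot sc",onz(S,sc(*u),.006).round(4))
for u in [(612,188),(683,217),(729,180)]: print("foot sd",onz(D,sd(*u),.006).round(4))
for u in [(182,88),(316,123),(295,212),(166,178)]: print("rim",onz(W,u,.019).round(4))
E
```

```text
cap [ 0.4818 -0.1318  0.1573] [0.001 0.001]
grip [0.548  0.0426 0.081 ] [0.0006 0.0009 0.0005]
g1 [0.5789 0.0349 0.0805] [0.0014 0.0023 0.0012]
g2 [0.5176 0.0499 0.0809] [0.0006 0.0007 0.0006]
foot sc [ 0.451  -0.0884  0.006 ]
foot sc [ 0.4365 -0.165   0.006 ]
foot sc [ 0.5182 -0.1762  0.006 ]
foot sd [ 0.5285 -0.1017  0.006 ]
foot sd [ 0.4529 -0.0922  0.006 ]
foot sd [ 0.4373 -0.1649  0.006 ]
rim [0.4874 0.1144 0.019 ]
rim [0.6354 0.0775 0.019 ]
rim [ 0.6126 -0.0264  0.019 ]
rim [0.4601 0.0151 0.019 ]
```

Confirmed: the cap top is at about (0.483, -0.132, 0.157). The grip is at (0.548, 0.043, 0.081), with the bail axis at about -14°. Next I move above the cap with the fingers shut.

Emit:
arm_command([
  [[-1.1,-1.2,0,0,0,0],[-1.1,-1.2,0,0,0,0],[-1.1,-1.2,0,0,0,0],[-1.1,-1.2,0,0,0,0],[-1.1,-1.2,0,0,0,0],[-1.1,-1.2,0,0,0,0],[-1.1,-1.2,0,0,0,0],[-1.1,-1.2,0,0,0,0],[-1.1,-1.2,0,0,0,0],[-1.1,-1.2,-1,0,0,0],[-0.7,-1.2,-1,0,0,0],[0,0,-1,0,0,0]],
], gripper=-1, squeeze=20)

```text
t: 1.15
tool_pos: [0.4819, -0.1337, 0.1882]
orientation: [2.223, 2.219, -0.001]
force: [-0.2, 0.2, 0.6]
opening: 0.0178
gripper_force: 0.0
```

Emit:
arm_command([
  [[0,0.1,-0.6,0,0,0],[0.1,0,-0.6,0,0,0],[0,0,-0.6,0,0,0],[0,0,-0.4,0,0,0],[0,0,0,0,0,0],[0,0,0,0,0,0]],
])

```text
t: 1.65
tool_pos: [0.4841, -0.1306, 0.1665]
orientation: [-2.22, -2.222, 0.0]
force: [1.1, -0.1, 0.5]
opening: 0.0005
gripper_force: 0.0
```

```bash
python3 - <<'E'
from h import *
import pickle
M=pickle.load(open("M0.pkl","rb"))
s=monitor.read_state(); print(s["tool_pos"],s["force"],s["opening"])
a=eyes.read_camera("scene")[200:300,235:335]; b=eyes.read_camera("side")[140:240,283:383]
f=lambda x:cv2.resize(x,(400,400),interpolation=cv2.INTER_CUBIC)
cv2.imwrite("pics/crop2.png",np.hstack([f(a),f(b)]))
print((proj(M["scene"],s["tool_pos"])-[235,200])*4,(proj(M["side"],s["tool_pos"])-[283,140])*4+[400,0])
E
```

```text
[ 0.48411275 -0.13058451  0.16648503] [ 1.11609602 -0.1275166   0.54547157] 0.0005427812047471016
[[197.9967865  122.11874118]] [[597.29854053 165.25330982]]
```

View pics/crop2.png

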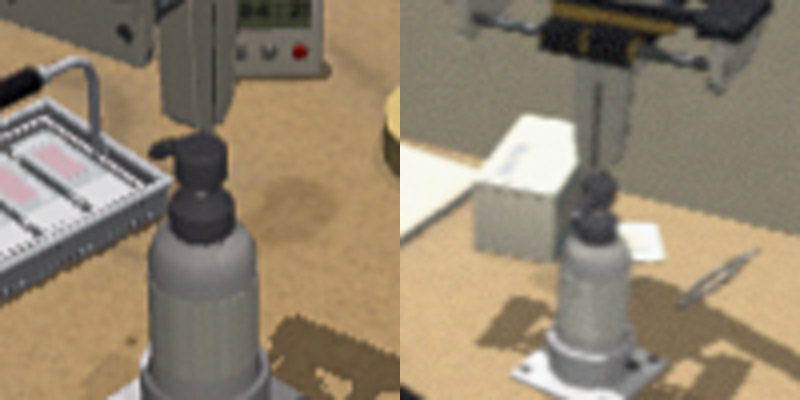

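The shut fingertips stand right over the cap in both views (crop pixel ~(200,125) over the cap at (203,145); ~(598,165) over (598,180)). Pressing now.

Emit:
arm_command([
  [[-0.1,-0.1,-0.3,0,0,0],[0,-0.1,-0.3,0,0,0],[0,0,-0.3,0,0,0],[0,0,-0.2,0,0,0],[0,0,-0.2,0,0,0],[0,0,-0.2,0,0,0],[0,0,0,0,0,0],[0,0,0,0,0,0]],
])

```text
t: 2.42
tool_pos: [0.483, -0.1331, 0.1519]
orientation: [2.221, 2.221, -0.0]
force: [-3.7, -1.6, 3.7]
opening: 0.0003
gripper_force: 2.4
```

Emit:
arm_command([
  [[0,0,-0.1,0,0,0],[0,0,-0.1,0,0,0],[0,0,0,0,0,0],[0,0,0,0,0,0]],
])

```text
t: 2.75
tool_pos: [0.4829, -0.1331, 0.1502]
orientation: [2.221, 2.221, -0.0]
force: [-3.8, 0.1, 6.7]
opening: 0.0003
gripper_force: 3.3
```

Emit:
arm_command([
  [[0,0,-0.1,0,0,0],[0,0,-0.1,0,0,0],[0,0,0,0,0,0],[0,0,0,0,0,0]],
])

```text
t: 3.08
tool_pos: [0.4831, -0.1332, 0.15]
orientation: [2.221, 2.221, -0.0]
force: [-10.9, 1.5, 20.4]
opening: 0.0005
gripper_force: 10.1
```

Cap is at its stop: TCP stays at 0.150 while the force rises to 20 N. I release it, then go over to the grip while turning.

Emit:
arm_command([
  [[0,0,0.3,0,0,0],[0,0,0.7,0,0,0],[0,0,1.5,0,0,0],[0,0,1.5,0,0,0],[0,0,1.5,0,0,0],[0,0,1,0,0,0]],
])

```text
t: 3.58
tool_pos: [0.4835, -0.133, 0.2141]
orientation: [2.221, 2.221, 0.001]
force: [0.1, 0.2, 0.5]
opening: 0.0004
gripper_force: 0.0
```

Emit:
arm_command([
  [[0.5,1.4,0,0,0,6],[0.5,1.4,0,0,0,6],[0.5,1.4,0,0,0,6],[0.5,1.4,0,0,0,6],[0.5,1.4,0,0,0,6],[0.5,1.4,0,0,0,6],[0.5,1.4,0,0,0,6],[0.5,1.4,0,0,0,6],[0.5,1.4,0,0,0,6],[0.5,1.4,0,0,0,6],[0.5,1.4,0,0,0,6],[0.5,1.4,0,0,0,6]],
])

```text
t: 4.58
tool_pos: [0.5431, 0.0359, 0.2123]
orientation: [-0.483, -3.104, -0.0]
force: [-0.7, 1.0, -0.7]
opening: 0.0004
gripper_force: 0.0
```

Emit:
arm_command([
  [[0.5,0.8,0,0,0,4],[0,0,0,0,0,0],[0,0,0,0,0,0],[0,0,0,0,0,0],[0,0,0,0,0,0]],
], gripper=1)

```text
t: 5.0
tool_pos: [0.5478, 0.0424, 0.2125]
orientation: [-0.387, -3.117, 0.0]
force: [-0.4, -0.1, -0.1]
opening: 0.0292
gripper_force: 0.0
```

```bash
python3 - <<'E'
from h import *
from scipy.spatial.transform import Rotation as R
s=monitor.read_state(); print(s["tool_pos"],s["q"].round(2),s["force"],s["opening"])
y=R.from_rotvec(s["orientation"]).as_matrix(); print(y.round(3)); print(np.degrees(np.arctan2(y[1,1],y[0,1])))
W=eyes.camera_model("wrist"); w=eyes.read_camera("wrist"); a=eyes.read_camera("scene")
import pickle; pickle.dump(W,open("W1.pkl","wb"))
cv2.imwrite("pics/w1.png",w)
f=lambda x:cv2.resize(x,(240,420),interpolation=cv2.INTER_CUBIC)
cv2.imwrite("pics/comp3.png",np.hstack([w,f(a[190:330,250:330])]))
E
```

```text
[0.54775085 0.04240384 0.21250386] [-0.02 -0.    1.64 -0.    1.51 -1.34] [-0.43605638 -0.1313268  -0.12110176] 0.02917182738667123
[[-0.97   0.244 -0.   ]
 [ 0.244  0.97  -0.   ]
 [ 0.    -0.    -1.   ]]
75.861291744811
```

View pics/comp3.png

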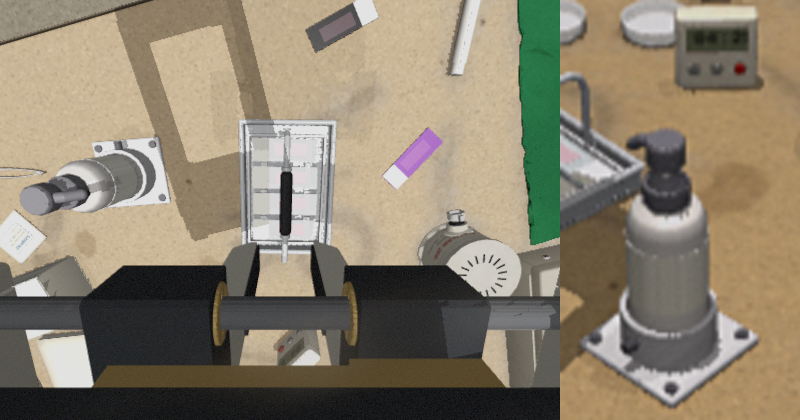

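The cap has sprung back up. The wrist view shows the tray aligned with the fingers, and the grip running vertically from (286,172) to (286,236). I'll refine the grip position using both wrist views.

```bash
python3 - <<'E'
from h import *
import pickle
M=pickle.load(open("M0.pkl","rb")); W=pickle.load(open("W1.pkl","rb")); S,D,V=M["scene"],M["side"],M["wrist"]
p=lambda n,o:print(n,*[np.round(x,4) for x in tri(o)])
im=cv2.imread("pics/w1.png"); g=im[165:245,275:298].max(2)<45
v,u=np.nonzero(g); v+=165;u+=275; print(u.min(),u.max(),v.min(),v.max(),[round(u[v==k].mean(),1) for k in (176,190,204,218,230)])
c=((u.mean()),(v.min()+v.max())/2); print(c)
p("wr only",[(W,c),(V,(231,159))])
p("all",[(W,c),(V,(231,159)),(S,(232.4,224.4)),(D,(278.7,236.4))])
for k in (176,230): print(onz(W,(u[v==k].mean(),k),.085))
E
```

```text
280 291 172 234 [np.float64(286.2), np.float64(286.0), np.float64(285.5), np.float64(285.0), np.float64(285.0)]
(np.float64(285.63774733637746), np.float64(203.0))
wr only [0.5482 0.043  0.0801] [0.0001 0.0001]
all [0.548  0.0428 0.0809] [0.0004 0.0004 0.0007 0.001 ]
[0.52173961 0.05032954 0.085     ]
[0.57362185 0.03611015 0.085     ]
```

Emit:
arm_command([
  [[0,0.1,-1.2,0,0,-1],[0,0,-1.5,0,0,0],[0,0,-1.5,0,0,0],[0,0,-1.5,0,0,0],[0,0,-1.5,0,0,0],[0,0,-1.5,0,0,0],[0,0,-1.5,0,0,0],[0,0,-1.5,0,0,0],[0,0,-1.3,0,0,0],[0,0,-1,0,0,0],[0,0,-0.7,0,0,0],[0,0,-0.3,0,0,0]],
], gripper=1)

```text
t: 6.1
tool_pos: [0.5473, 0.0439, 0.0612]
orientation: [-0.411, -3.113, 0.0]
force: [0.4, -0.4, -0.5]
opening: 0.093
gripper_force: 0.0
```

Emit:
arm_command([
  [[0,0,0,0,0,0],[0,0,0,0,0,0],[0,0,0,0,0,0],[0,0,0,0,0,0],[0,0,0,0,0,0],[0,0,0,0,0,0],[0,0,0,0,0,0],[0,0,0,0,0,0],[0,0,0,0,0,0],[0,0,0,0,0,0],[0,0,0,0,0,0],[0,0,0,0,0,0]],
], gripper=-1, squeeze=30)

```text
t: 7.1
tool_pos: [0.548, 0.044, 0.0626]
orientation: [-0.41, -3.115, -0.0]
force: [-0.4, -0.6, -0.0]
opening: 0.0175
gripper_force: 0.0
```

Emit:
arm_command([
  [[0,0,0,0,0,0],[0,0,0,0,0,0],[0,0,0,0,0,0],[0,0,0,0,0,0],[0,0,0,0,0,0],[0,0,0,0,0,0]],
])

```text
t: 7.6
tool_pos: [0.5479, 0.044, 0.0625]
orientation: [-0.41, -3.115, 0.0]
force: [-0.0, -1.1, -1.8]
opening: 0.0118
gripper_force: 30.0
```

Emit:
arm_command([
  [[0,0,0,0,0,0],[0,0,0,0,0,0],[0,0,0,0,0,0],[0,0,0.05,0,0,0],[0,0,0.1,0,0,0],[0,0,0.15,0,0,0],[0,0,0.2,0,0,0],[0,0,0.2,0,0,0],[0,0,0.2,0,0,0],[0,0,0.1,0,0,0],[0,0,0,0,0,0],[0,0,0,0,0,0]],
], squeeze=45)

```text
t: 8.6
tool_pos: [0.5481, 0.044, 0.0728]
orientation: [0.41, 3.115, 0.0]
force: [-0.8, 0.3, -2.3]
opening: 0.0117
gripper_force: 45.0
```

```bash
python3 - <<'E'
from h import *
s=monitor.read_state(); print(s["tool_pos"],s["force"],s["wrist_torque"],s["opening"],s["gripper_force"])
E
```

```text
[0.54808051 0.04401819 0.07275893] [-0.7949276   0.33228791 -2.29161285] [ 0.07707449 -0.06042532 -0.02792765] 0.011747396991317764 44.99399185180664
```

The load is 2.3 N, so the tray is free of the pan. I lift the remaining 9 cm.

Emit:
arm_command([
  [[0,0,0.1,0,0,0],[0,0,0.2,0,0,0],[0,0,0.3,0,0,0],[0,0,0.4,0,0,0],[0,0,0.5,0,0,0],[0,0,0.5,0,0,0],[0,0,0.5,0,0,0],[0,0,0.5,0,0,0],[0,0,0.5,0,0,0],[0,0,0.5,0,0,0],[0,0,0.5,0,0,0],[0,0,0.5,0,0,0]],
])

```text
t: 9.6
tool_pos: [0.548, 0.044, 0.1232]
orientation: [0.41, 3.115, 0.0]
force: [0.9, -0.2, -2.0]
opening: 0.0112
gripper_force: 45.0
```

Emit:
arm_command([
  [[0,0,0.5,0,0,0],[0,0,0.5,0,0,0],[0,0,0.5,0,0,0],[0,0,0.5,0,0,0],[0,0,0.5,0,0,0],[0,0,0.5,0,0,0],[0,0,0.4,0,0,0],[0,0,0.3,0,0,0],[0,0,0.2,0,0,0],[0,0,0.1,0,0,0],[0,0,0,0,0,0],[0,0,0,0,0,0]],
])

```text
t: 10.6
tool_pos: [0.5479, 0.044, 0.1625]
orientation: [-0.41, -3.114, 0.0]
force: [-0.0, 0.4, -2.4]
opening: 0.0113
gripper_force: 45.0
```

Emit:
arm_command([
  [[0,0,0,0,0,0],[0,0,0,0,0,0],[0,0,0,0,0,0],[0,0,0,0,0,0],[0,0,0,0,0,0],[0,0,0,0,0,0],[0,0,0,0,0,0],[0,0,0,0,0,0]],
])

```text
t: 11.27
tool_pos: [0.548, 0.044, 0.1626]
orientation: [-0.41, -3.115, 0.0]
force: [-0.4, 0.9, -1.9]
opening: 0.0115
gripper_force: 45.0
```

```bash
python3 - <<'E'
from h import *
s=monitor.read_state(); print(s["tool_pos"],s["force"],s["wrist_torque"],s["opening"],s["gripper_force"],abs(s["dq"]).max())
a=eyes.read_camera("scene")[150:300,170:320]; b=eyes.read_camera("side")[150:300,210:360]
f=lambda x:cv2.resize(x,(400,400),interpolation=cv2.INTER_CUBIC)
cv2.imwrite("pics/crop4.png",np.hstack([f(a),f(b)]))
E
```

```text
[0.54798827 0.04403316 0.16261449] [-0.4478416   0.88917065 -1.90350512] [ 0.11907245 -0.0581472  -0.00636282] 0.011539790469610973 44.99396324157715 0.0010776928721656133
```

View pics/crop4.png

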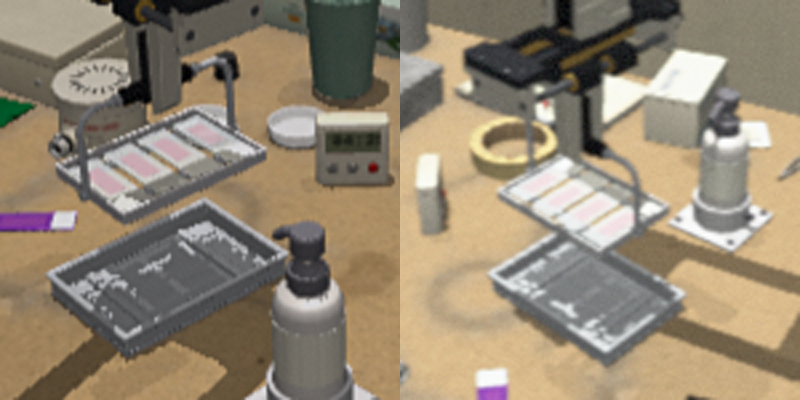

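```bash
python3 - <<'E'
from h import *
import pickle
M=pickle.load(open("M0.pkl","rb")); S,D=M["scene"],M["side"]
k=150/400
for n,a,b in [("A",(58,170),(610,253)),("B",(126,220),(668,208)),("C",(267,153),(560,153)),("E",(193,107),(497,190))]:
    print(n,*[np.round(x,4) for x in tri([(S,(170+a[0]*k,150+a[1]*k)),(D,(210+(b[0]-400)*k,150+b[1]*k))])])
E
```

```text
A [0.4902 0.0977 0.1165] [0.0028 0.0028]
B [0.474 0.016 0.114] [0. 0.]
C [ 0.6041 -0.0148  0.1141] [0.0018 0.0018]
E [0.6208 0.0703 0.1187] [0.0002 0.0002]
```

The tray hangs level (corner heights agree to within measurement noise), 10 cm up over the pan. All four slides are in their slots, and the cap is up. Handing in.

```bash
python3 -c "
from plant import ticket; print(ticket.close_job())"
```

```text
the job is handed in; nothing more can be done
None
```

I pressed the sprayer cap down to its stop and it sprang back up. The tray was then lifted 10 cm straight up by its grip, with all four slides in place, and was being held steady and level over the pan when I handed the job in at about 11.4 s.

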